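# Dispense one tube cap and nudge it onto the square pad

### The arm

A 6-joint arm with a two-finger parallel gripper is mounted at the origin on the work surface. World frame = base frame: x ahead of the robot, y to its left, z up, the work surface at z = 0. Lengths are in mm, angles in rad, forces in N, time in s.
With the tool pointing down it reaches from about 325 to 875 mm from the base axis. Payload 4.4 kg.
Tool frame: the origin (TCP) lies on the centre line of the jaws, within the pads' length; the fingertips stand ahead of it and the grasp point (between the pads) lies 6 mm ahead of it (ctrl.tcp_to_tips is the z of the fingertips in the tool frame, in mm); z points along the fingers, y is the direction in which the jaws open and shut (so a half turn about z gives the same grasp; the last joint's range is limited). The gripper opens to 85 mm and grips with 20 to 120 N. Pads are 22 mm wide; open, the fingers measure 114 mm over their backs; the gripper's body (76 mm by 85 mm) begins 54 mm behind the grasp point. The pads swing forward as they close: fully open they stand 13 mm farther back than shut.
Start: joints at [1.01, 0.207, 1.542, -0, 1.393, -0.15], TCP at [229.632, 527.159, 256.282] pointing down, gripper open.
Joint ranges: [-2.73, 2.73], [-0.86, 2.22], [0.23, 2.46], [-1.11, 4.25], [0.08, 2.63], [-2.82, 2.82]. Speed limits (rad/s): [2.79, 2.79, 3.14, 3.14, 3.14, 3.14].

### API

Orientations are given as a 3x3 rotation matrix whose columns are the frame's x, y, z axes.
In Python, from plant import ctrl, sensors, optics gives the robot as it stands. Calls block until the motion is done:
- ctrl.move_ptp(position, orientation): joint-space move of the TCP to a pose.
- ctrl.move_l(position, rot=None, vel=150, threshold=None): straight line of the TCP; rot=None keeps the orientation; vel is the mean speed in mm/s. With threshold (N) it stops when the force on the tool has changed by that much, and returns True; else False.
- ctrl.set_joints(angles): joint-space move.
- ctrl.gripper_to(opening, force=None): finger opening in mm; force is the grip in N (None keeps the last); returns when the fingers have stopped.
- ctrl.hold(seconds).
- ctrl.solve_ik(position, orientation): joint angles nearest the present ones, or None.
- sensors.read_state(): the state.
- optics.grab_frame(name): name is "side" or "top"; returns (picture, depth): 384x512x3 uint8, red, green, blue; 384x512 float32, mm along the optical axis (not along the pixel's ray), 0 where there is no reading.
- optics.camera_params(name): a dict with "mtx" (3x3 intrinsics, pixels), "R" (3x3) and "t" (3): a world point X has camera coordinates R X + t. Camera axes: x right, y down, z forward; pixel columns grow to the right and rows downward; lengths in mm; the calibration is good to about 2 mm. A picture is of the moment at which its call begins. camera_params takes no time and is no camera call.
A pose or a line that the arm cannot do raises ctrl.MotionError and nothing moves.
- ctrl.finish_job(): hands the job in, once; it reports no verdict.
The state is a dict: "t": time; "q": joint angles; "qvel": joint speeds; "tau": joint torques, N m; "eef_pos": TCP position; "eef_rot": TCP orientation; "force": force on the tool from outside, world axes, zero at the start; "wrist_torque": the same for the moment, N m; "grip_width": finger opening in mm.
Only numpy, scipy, OpenCV 4.12 (cv2) and the standard library are available. Lean on these libraries where they do the work, as an engineer would, in place of code of your own. Each camera call takes 0.05 s, during which the arm holds its last target.

### The job

Press the plunger of the cap dispenser once, all the way down, and let it spring back, so that one cap comes out of the outlet; then push that cap with the fingertips across the bench until it lies wholly on the square pad (not the round one). The cap must only be slid, never picked up, lifted or tipped over; dispense no second cap, and leave everything else on the bench where it is.

Things in the scene. Friction and masses are not known exactly. Their poses are not given: they have to be found in the camera images.
- dispenser: Cap dispenser fixed to the bench. Origin on the bench under the centre of its clear open-topped hopper (44 mm in x, 48 mm in y, 56 mm high). Outlet: 17 mm high slot under the hopper's -x wall (outer face x = -22 mm); x points rearward. Behind the hopper a white housing, 48 mm wide, 40 mm high, runs to x = +106 mm, foot flanges to y = +-38 mm; plunger on it at x = +60 mm, y = 0.
- outlet (a point): Point on the bench 66 mm in front (-x) of the dispenser's origin, where the cap's centre stands after one full press; up to 15 mm farther if pressed fast, where a steel stop bar (6 mm high, 8 x 44 mm, centred 100 mm in front of the origin) halts it. The plunger's slider pushes the lowest cap out along -x, about 3.3 mm per mm of plunger travel; when the plunger is let up the slider goes back and the next cap drops.
- plunger (a joint): Plunger travel, m: 0 = up (at rest), 0.022 = fully down (hard stop). It moves straight down and springs back by itself; about 2 N starts it, about 4 to 6 N (more if pressed fast: it is damped, 15 N per m/s) holds it fully down.
- plunger_top (a point): Centre of the plunger's flat round top (38 mm diameter, black head 8 mm thick); 72 mm above the bench when up, 50 mm when fully down.
- cap1: The lowest cap in the hopper, the one that is dispensed: a white ribbed screw cap, 34 mm diameter, 14 mm high, about 12 g; origin at the centre of its underside, z up. It rests on the bench itself and slides freely (the pads are no thicker than a sheet of paper).
- cap2: The second cap in the hopper, like cap1, resting on it. Stays in the dispenser.
- cap3: The top cap in the hopper, like cap1, resting on cap2. Stays in the dispenser.
- square_pad: Square blue pad stuck flat on the bench, 110 x 110 mm, sheet-thin (0.6 mm), origin at its centre, x and y along its edges; to one side of the outlet, its centre 120 to 175 mm from where the cap comes out. Nothing stands on it or between it and the outlet.
- round_pad: Round blue pad, 110 mm diameter, sheet-thin, origin at its centre; on the other side of the outlet. Not used.
- spare_cap: Bystander: a loose cap of the same kind beside the dispenser's housing, 14 mm high; origin under its centre.
- vial: Bystander: small amber vial with a white stopper, 22 mm diameter, 45 mm high, beside the dispenser's housing; origin under its centre.
- marker: Bystander: marker pen lying flat, about 120 mm long along its x axis (from -55 to +66 mm), 13 mm wide and high, on the robot's side of the outlet; origin under the middle of its barrel.
- beaker: Bystander: glass beaker, 64 mm diameter, 85 mm high; origin under its centre.
- reagent: Bystander: amber bottle with a cap, 60 mm diameter, about 130 mm high; origin under its centre.
- timer: Bystander: grey bench timer, 45 x 65 mm, 30 mm high; origin under its centre.
- glove_box: Bystander: white and blue glove box, 120 x 230 mm, 70 mm high; origin under its centre.
There are look-alikes about, which are no part of the job. What is shaped like the dispenser but turquoise or yellow is not meant.

How it is judged (in metres and radians):
On the way, in this order (a step that is already met when the one before it is completed fails the run):
1. the plunger is pressed fully down and the cap is out of the outlet (value of joint plunger above 0.0195 m and x of cap1 in the frame of dispenser below -0.05 m), for 0.05 s.
2. the plunger has sprung back, with the cap standing in front of the outlet (value of joint plunger below 0.003 m and x of cap1 in the frame of dispenser below -0.05 m), for 0.1 s.
At the end, for the whole second after the job is handed in: The dispensed cap lies flat, at rest and wholly on the square pad (its centre within 40 mm of the pad's centre along each of the pad's axes), the plunger is up, and the other two caps are still in the hopper (within 10 mm of its axis) (x of cap1 in the frame of square_pad between -0.04 and 0.04 m and y of cap1 in the frame of square_pad between -0.04 and 0.04 m and height (world z) of cap1 below 0.004 m and angle between cap1's own z axis and vertical below 0.1 rad and linear speed of cap1 below 0.01 m/s and value of joint plunger below 0.003 m and horizontal distance between each of cap2, cap3 and dispenser below 0.01 m); the robot touches nothing.
It fails at once if the dispensed cap was lifted or tipped instead of slid (height (world z) of cap1 above 0.008 m or angle between cap1's own z axis and vertical above 0.5 rad).
It fails at once if the plunger was let up half way, with the cap still partly in the outlet (a second press would be needed) (value of joint plunger below 0.002 m and x of cap1 in the frame of dispenser between -0.048 and -0.01 m and y of cap1 in the frame of dispenser between -0.018 and 0.018 m).
It fails at once if the plunger was pressed again and moved a second cap out of the hopper (x of any of cap2, cap3 in the frame of dispenser below -0.012 m).
It fails at once if a bystander was disturbed (moved more than 20 mm) (distance of any of spare_cap, vial, marker, beaker, reagent, timer, glove_box from where it was at the start of the episode above 0.02 m).
It also fails if it takes over 48 s, if anything falls off the work surface, if the arm or the gripper's body presses on something with over 40 N, if the wrist force passes 120 N, or if a joint passes its speed limit or range.

## Working session

There is one attempt and no reset: what is moved stays moved. The work goes in short steps, each a Python script; the robot and the scene stay as the last script left them, time stands still between calls to the robot, and variables do not carry over. Pictures are saved under pics/ and viewed, and the job is handed in when it is done.

```bash
ls; mkdir -p pics; python3 - <<'E'
from plant import ctrl,sensors,optics
import cv2,numpy as np
s=sensors.read_state();print(s['t'],s['eef_pos'],s['eef_rot'],s['grip_width'],ctrl.tcp_to_tips)
for n in('top','side'):
    p,d=optics.grab_frame(n);cv2.imwrite(f'pics/{n}0.png',p[:,:,::-1]);np.savez(f'{n}0.npz',p=p,d=d)
    print(n,optics.camera_params(n))
E
```

```text
pics
0.0 [229.23766698 526.54341731 255.11282525] [[-9.16786272e-01  3.99376217e-01 -1.25244363e-03]
 [ 3.99378014e-01  9.16784248e-01 -1.96060187e-03]
 [ 3.65202835e-04 -2.29765133e-03 -9.99997294e-01]] 85.31660543744681 25.0
top {'mtx': array([[384.81540811,   0.        , 248.80493726],
       [  0.        , 384.81540811, 189.45044451],
       [  0.        ,   0.        ,   1.        ]]), 'R': array([[-3.73245463e-03, -9.99456114e-01,  3.27649919e-02],
       [-9.91992753e-01, -4.35692666e-04, -1.26294054e-01],
       [ 1.26239640e-01, -3.29740213e-02, -9.91451596e-01]]), 't': array([-57.51793326, 467.24135277, 992.84943182])}
side {'mtx': array([[486.44954907,   0.        , 254.9848214 ],
       [  0.        , 486.44954907, 187.72442145],
       [  0.        ,   0.        ,   1.        ]]), 'R': array([[ 0.98821317, -0.15276293, -0.00991077],
       [-0.10083555, -0.60085283, -0.79297419],
       [ 0.11518215,  0.7846269 , -0.60917461]]), 't': array([-446.950566 ,   82.5532888, 1290.3726734])}
```

View pics/top0.png

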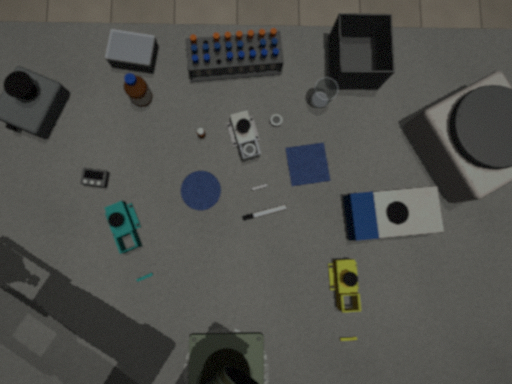

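View pics/side0.png

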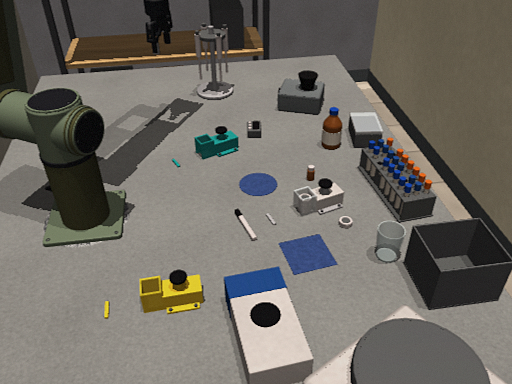

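The top view shows the white dispenser at about (244,135), with its plunger at (243,126), hopper at (250,150) and stop bar at (260,187). The square pad is at (308,164), the round pad at (201,190), the marker at (264,213), the spare cap at (276,120) and the vial at (201,133). I'll zoom in to measure these.

```bash
cat > h.py <<'E'
import numpy as np,cv2
from plant import ctrl,sensors,optics
def ray(n,uv,z):
    c=optics.camera_params(n);R,t=c['R'],c['t']
    d=R.T@np.linalg.solve(c['mtx'],[uv[0],uv[1],1.]);o=-R.T@t
    return o+d*(z-o[2])/d[2]
def proj(n,X):
    c=optics.camera_params(n);p=c['mtx']@(c['R']@np.array(X,float)+c['t']);return p[:2]/p[2]
def blobs(mask,off=(0,0),amin=15):
    cs,_=cv2.findContours(mask.astype(np.uint8),cv2.RETR_EXTERNAL,cv2.CHAIN_APPROX_NONE);o=[]
    for c in cs:
        m=cv2.moments(mask_of(mask,c),True)
        if m['m00']>=amin:o.append((m['m00'],m['m10']/m['m00']+off[0],m['m01']/m['m00']+off[1],cv2.minAreaRect(c)))
    return o
def mask_of(mask,c):
    k=np.zeros(mask.shape,np.uint8);cv2.drawContours(k,[c],-1,1,-1);return k
E
python3 - <<'E'
from h import *
P=np.load('top0.npz')['p'];S=np.load('side0.npz')['p']
c=cv2.resize(P[95:225,170:340],None,fx=4.5,fy=4.5,interpolation=cv2.INTER_CUBIC);cv2.imwrite('pics/topz.png',c[:,:,::-1])
c=cv2.resize(S[150:280,225:395],None,fx=4.5,fy=4.5,interpolation=cv2.INTER_CUBIC);cv2.imwrite('pics/sidez.png',c[:,:,::-1])
for n,I in(('top',P),('side',S)):
    hsv=cv2.cvtColor(I,cv2.COLOR_RGB2HSV)
    b=(abs(hsv[:,:,0].astype(int)-115)<12)&(hsv[:,:,1]>100)
    for o in blobs(b,amin=400):print(n,'blue',o,ray(n,o[1:3],0.6),[ray(n,q,.6)[:2].round(1) for q in cv2.boxPoints(o[3])])
    k=I.max(2)<45
    for o in blobs(k,amin=60):
        X=ray(n,o[1:3],72)
        if 80<o[0]<300: print(n,'black',o[:3],X)
    w=(I.min(2)>125)
    for o in blobs(w,amin=10):
        X=ray(n,o[1:3],6)
        if 400<X[0]<760 and abs(X[1]+50)<200: print(n,'white',o,X)
E
```

```text
top blue (1330.0, 360.7631578947368, 215.95037593984964, ((360.2095947265625, 216.07205200195312), (47.645015716552734, 29.60466957092285), 82.40535736083984)) [ 397.89033916 -365.99398312    0.6       ] [array([ 457.3, -317.3]), array([ 468.2, -399.5]), array([ 338.5, -411.1]), array([ 328.3, -330. ])]
top blue (1135.0, 200.33127753303964, 190.05638766519823, ((200.5, 190.5), (37.0, 37.0), 90.0)) [469.23918548  72.93916114   0.6       ] [array([519.1, 123.6]), array([519.2,  22.4]), array([417.4,  21.8]), array([417.6, 121.7])]
top blue (1387.0, 307.28046142754147, 163.98774333093007, ((307.21746826171875, 163.9677734375), (37.516456604003906, 37.5897331237793), 81.57302856445312)) [ 542.27441195 -221.93788038    0.6       ] [array([ 586.9, -163. ]), array([ 603.1, -267.8]), array([ 498.1, -280.1]), array([ 482.6, -176.5])]
top black (151.0, 349.4370860927152, 278.5827814569536) [ 237.45741603 -307.67471784   72.        ]
top black (165.0, 115.91515151515152, 219.47878787878787) [386.12030454 275.4589949   72.        ]
top black (155.0, 93.2516129032258, 174.43225806451613) [499.997
[... 2471 characters left out ...]
e black (103.0, 363.88349514563106, 161.28155339805826) [767.6856828   36.93074797  72.        ]
side black (283.0, 16.73498233215548, 135.42049469964664) [-233.17633307  348.72235847   72.        ]
side black (294.0, 301.84353741496597, 107.34353741496598) [668.68375646 375.06797755  72.        ]
side black (295.0, 307.14915254237286, 80.13220338983051) [735.3261818  575.10200732  72.        ]
side black (149.0, 110.83892617449665, 68.42953020134229) [ 13.53313045 808.37096797  72.        ]
side black (143.0, 254.75524475524475, 13.307692307692308) [ 661.35861093 1355.20585297   72.        ]
side black (239.0, 68.13389121338912, 18.93723849372385) [-237.09902257 1437.60358701   72.        ]
```

View pics/topz.png

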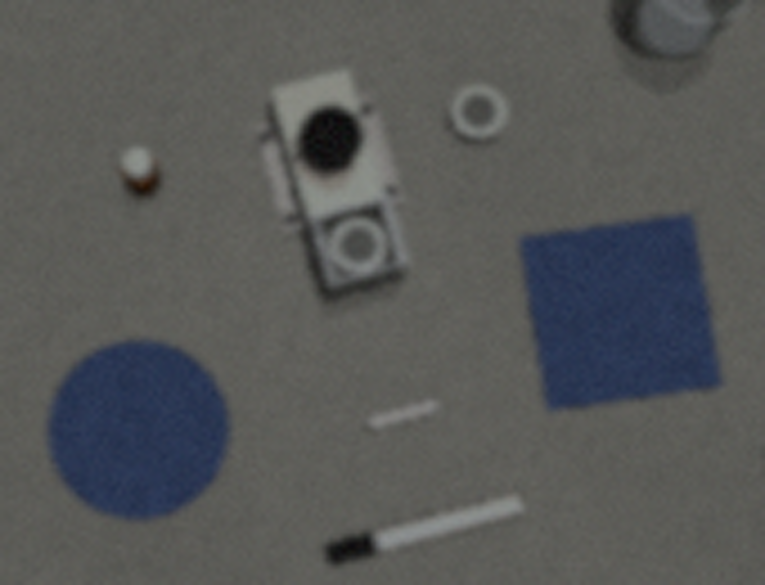

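View pics/sidez.png

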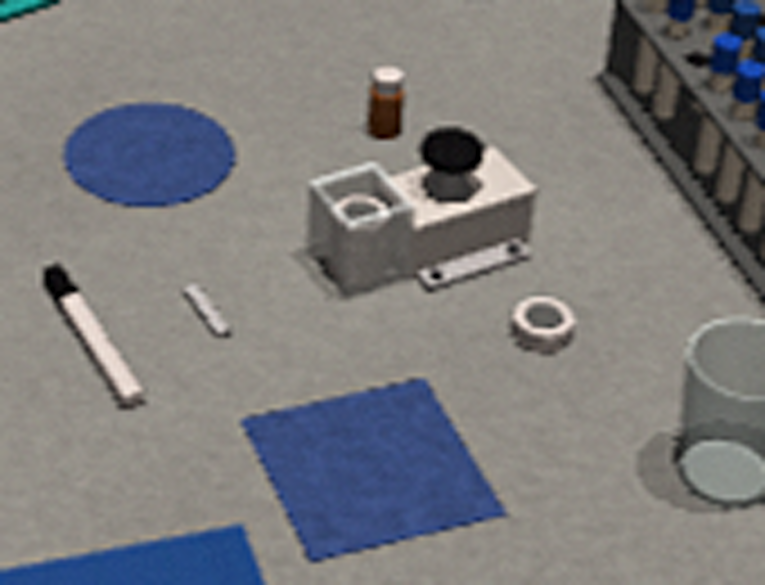

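```bash
python3 - <<'E'
from h import *
f=lambda u,v,z:ray('top',(170+(u+.5)/4.5-.5,95+(v+.5)/4.5-.5),z)[:2].round(1)
g=lambda u,v,z:ray('side',(225+(u+.5)/4.5-.5,150+(v+.5)/4.5-.5),z)[:2].round(1)
print('plunger',f(329,139,72),g(452,152,70))
print('bar',f(404,415,6),f(373,425,5),f(437,405,5),g(208,311,6))
print('cap3',f(358,244,42))
print('housing rear corners z40',f(271,87,40),f(351,69,40),g(478,140,40),g(537,188,40))
print('flange outer',f(262,135,5),f(290,228,5))
print('spare',f(479,112,14),g(544,322,7)); print('vial',f(138,161,45),g(388,75,45))
print('marker',f(332,552,8),f(522,503,8)); print('beaker',f(675,25,2),g(724,470,2),g(740,340,85))
p=f(329,139,72);b=f(404,415,6);a=(p-b);print(np.linalg.norm(a),np.degrees(np.arctan2(a[1],a[0])))
E
```

```text
plunger [629.8 -41.7] [634.1 -42.3]
bar [477.5 -88. ] [471.5 -69.2] [ 483.8 -108.2] [481.  -86.4]
cap3 [574.8 -59.3]
housing rear corners z40 [671.3  -7.5] [682.8 -55.6] [666.    5.1] [687.5 -47.2]
flange outer [652.2  -1.5] [593.4 -18.8]
spare [ 664.9 -135.2] [ 670.1 -128.7]
vial [623.8  70.9] [626.3  75.2]
marker [394.5 -44.2] [ 423.8 -158.7]
beaker [ 726.1 -261.1] [ 731.7 -254.4] [ 731.5 -242.6]
159.18222262551802 16.90954731207954
```

```bash
cat >> h.py <<'E'
th=np.radians(17.0)
O=np.array([574.8,-58.0]);ex=np.array([np.cos(th),np.sin(th)]);ey=np.array([-ex[1],ex[0]])
def rotd(a): # tool down, jaw axis y at angle a
    y=np.array([np.cos(a),np.sin(a),0]);z=np.array([0,0,-1.]);return np.column_stack([np.cross(y,z),y,z])
E
python3 - <<'E'
from h import *
p=O+60*ex;print(p)
R=rotd(th+np.pi/2)
print(ctrl.solve_ik([*p,160],R))
ctrl.gripper_to(0,40)
ctrl.move_ptp([*p,160],R)
ctrl.move_l([*p,110],vel=80)
s=sensors.read_state();print(s['t'],s['q'],s['eef_pos'],s['force'],s['grip_width'])
for n in('top','side'):
    P,_=optics.grab_frame(n)
    if n=='top':c=P[80:210,170:340]
    else:c=P[110:240,255:425]
    cv2.imwrite(f'pics/{n}1.png',cv2.resize(c,None,fx=4.5,fy=4.5,interpolation=cv2.INTER_CUBIC)[:,:,::-1])
E
```

```text
[632.17828536 -40.45769772]
[-2.00409181e-01  4.15731998e-01  1.47835771e+00 -4.44089210e-16
  1.24750294e+00 -2.06791148e+00]
4.1333 [-2.00466217e-01  4.74140353e-01  1.50899623e+00  4.16042034e-05
  1.15810761e+00 -2.06787179e+00] [632.45105639 -40.53833266 110.07692528] [ 0.00811691  0.78803772 -0.02246371] 0.13524699197170595
```

View pics/side1.png

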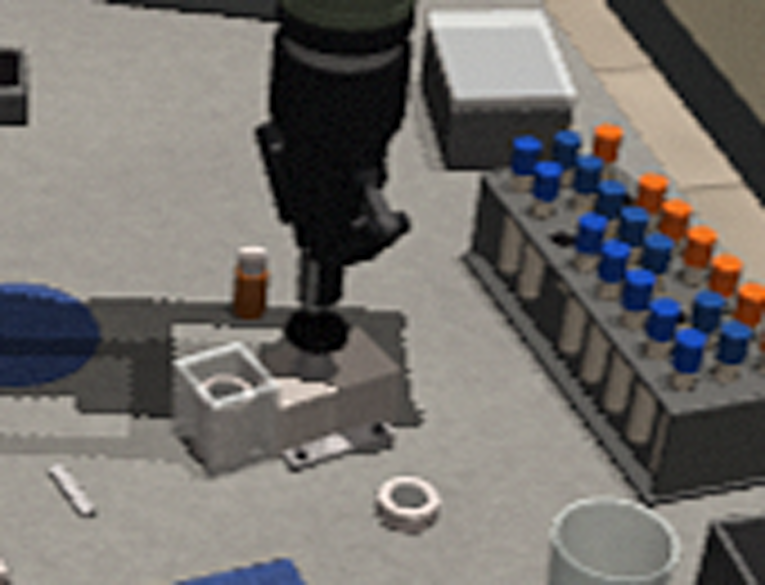

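View pics/top1.png

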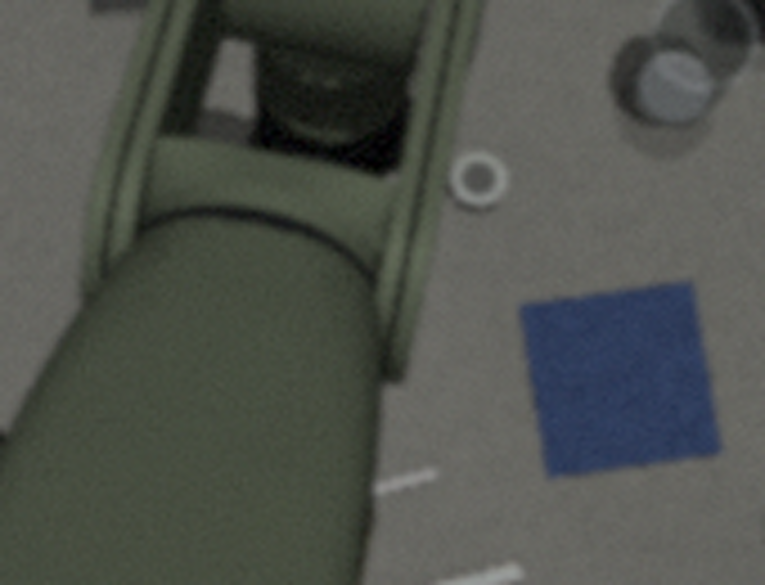

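The side view shows the closed fingertips over the black plunger head (zoom about (318,310)). Next is the slow press.

```bash
python3 - <<'E'
from h import *
p=O+60*ex
r=ctrl.move_l([*p,71],vel=22,threshold=15)
s=sensors.read_state();print(r,s['t'],s['eef_pos'],s['force'])
ctrl.hold(.3)
s=sensors.read_state();print(s['eef_pos'],s['force'])
P,_=optics.grab_frame('side');c=P[110:240,255:425]
cv2.imwrite('pics/side2.png',cv2.resize(c,None,fx=4.5,fy=4.5,interpolation=cv2.INTER_CUBIC)[:,:,::-1])
E
```

```text
True 5.6917 [632.24999753 -40.45089106  75.14382891] [-0.5512343  -0.09738559  4.56112089]
[632.21861955 -40.43285773  75.11045948] [-0.49832025  0.3597732   3.91815171]
```

View pics/side2.png

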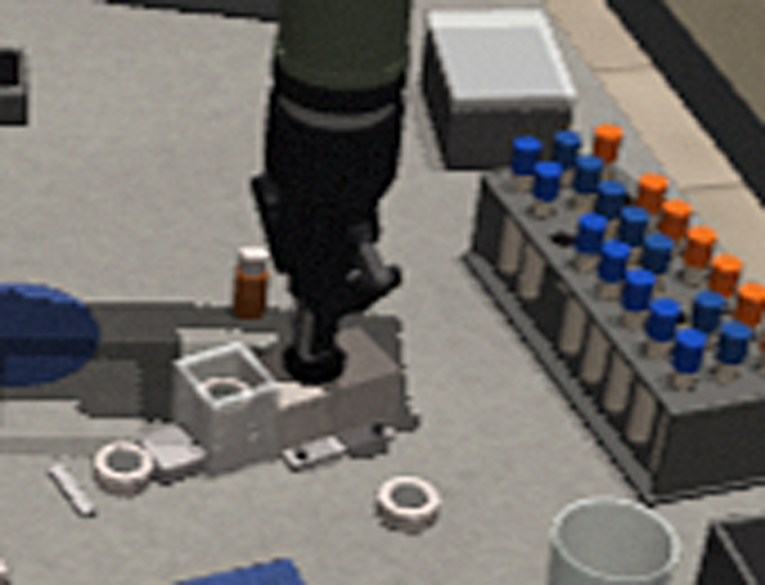

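The cap is out at (125,468) in the zoom and the slider is extended. I'll press slightly deeper to be sure, then let the plunger up.

```bash
python3 - <<'E'
from h import *
p=O+60*ex
r=ctrl.move_l([*p,74.2],vel=10,threshold=12)
ctrl.hold(.2)
s=sensors.read_state();print(r,s['eef_pos'],s['force'])
ctrl.move_l([*p,140],vel=60)
a=O-66*ex+60*ey
ctrl.gripper_to(24,40)
ctrl.move_l([*a,140],vel=200)
print(sensors.read_state()['t'])
for n in('top','side'):
    P,_=optics.grab_frame(n);np.savez(f'{n}3.npz',p=P)
    c=P[95:225,170:340] if n=='top' else P[150:280,225:395]
    cv2.imwrite(f'pics/{n}3.png',cv2.resize(c,None,fx=4.5,fy=4.5,interpolation=cv2.INTER_CUBIC)[:,:,::-1])
E
```

```text
False [632.29784551 -40.45403228  75.05684514] [-2.70763505  0.42388813  8.3430673 ]
8.95
```

View pics/side3.png

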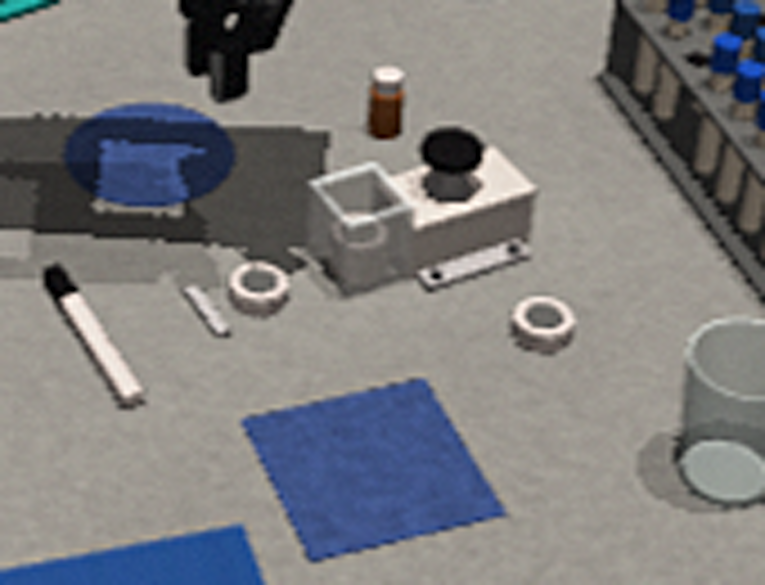

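View pics/top3.png

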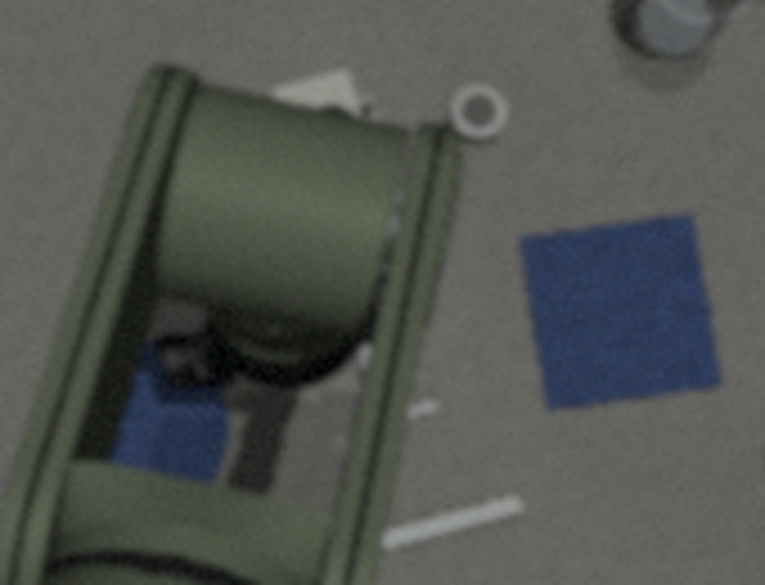

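The side view shows the plunger up, the next cap dropped inside the hopper, and the dispensed cap at zoom (259,285) beside the stop bar.

```bash
python3 - <<'E'
from h import *
g=lambda u,v,z:ray('side',(225+(u+.5)/4.5-.5,150+(v+.5)/4.5-.5),z)[:2].round(1)
for q in (g(259,281,14),g(259,288,7)):print('cap',q,(q-O)@ex,(q-O)@ey)
q=g(208,311,6);print('bar',(q-O)@ex,(q-O)@ey)
print('pad',g(374,469,.6))
c=O-66*ex;t=np.array([543.5,-222.])
d=(t-c)/np.linalg.norm(t-c);a=np.arctan2(d[1],d[0])+np.pi/2;print(c,np.degrees(a),np.linalg.norm(t-c))
for a2 in(a,a+np.pi,a-np.pi):print(ctrl.solve_ik([*(c-50*d),60],rotd(a2)),ctrl.solve_ik([*t,60],rotd(a2)))
print(sensors.read_state()['q'])
E
```

```text
cap [513.5 -74.1] -63.32866598657009 2.5258789284988854
cap [514.  -72.2] -62.29500736961538 4.196672112467275
bar -98.0047425234584 0.26541083364248536
pad [ 547.3 -221.9]
[511.68388611 -77.29653251] 12.400375118535493 148.15990890394514
[-2.29410938e-01  3.12820668e-01  1.87159630e+00 -4.44089210e-16
  9.57175689e-01 -4.45838313e-01] [-5.35139531e-01  4.60399622e-01  1.65501091e+00 -4.44089210e-16
  1.02618212e+00 -7.51566906e-01]
[-2.29410938e-01  3.12820668e-01  1.87159630e+00 -4.44089210e-16
  9.57175689e-01  2.69575434e+00] [-5.35139531e-01  4.60399622e-01  1.65501091e+00 -4.44089210e-16
  1.02618212e+00  2.39002575e+00]
[-2.29410938e-01  3.12820668e-01  1.87159630e+00 -4.44089210e-16
  9.57175689e-01  2.69575434e+00] [-5.35139531e-01  4.60399622e-01  1.65501091e+00 -4.44089210e-16
  1.02618212e+00  2.39002575e+00]
[-2.15551168e-01  1.71542856e-01  1.84306708e+00 -1.08220615e-05
  1.12673037e+00 -2.08302406e+00]
```

```bash
cat >> h.py <<'E'
C=O-66*ex+np.array([0,1.]);T=np.array([544.5,-222.])
D=(T-C)/np.linalg.norm(T-C);A=np.arctan2(D[1],D[0])+np.pi/2
E
python3 - <<'E'
from h import *
b=C-50*D;print(b)
ctrl.move_ptp([*b,130],rotd(A))
ctrl.move_l([*b,45],vel=100)
r=ctrl.move_l([*b,17],vel=15,threshold=4)
s=sensors.read_state();print(r,s['t'],s['eef_pos'],s['force'],s['grip_width'])
z=s['eef_pos'][2]
ctrl.move_l([*b,z+4],vel=30)
P,_=optics.grab_frame('side')
c=P[110:240,225:395];cv2.imwrite('pics/side4.png',cv2.resize(c,None,fx=4.5,fy=4.5,interpolation=cv2.INTER_CUBIC)[:,:,::-1])
E
```

```text
[500.69781429 -27.51839985]
True 12.75 [500.69889721 -27.52598744  25.02964548] [-0.88387193 -0.15305408  4.41173185] 24.217576313161906
```

View pics/side4.png

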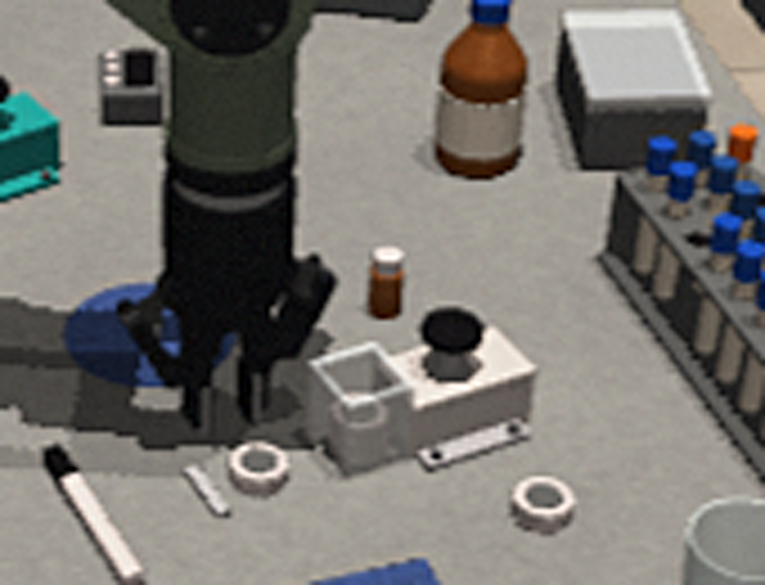

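The right knuckle linkage looks close to hopper height. I'll measure its clearance from the depth image.

```bash
python3 - <<'E'
from h import *
P,d=optics.grab_frame('side');c=optics.camera_params('side')
v,u=np.mgrid[:384,:512]
X=np.stack([(u-c['mtx'][0,2])/c['mtx'][0,0]*d,(v-c['mtx'][1,2])/c['mtx'][1,1]*d,d],-1)-c['t']
X=X@c['R']
e=sensors.read_state()['eef_pos'];print(e)
ax=np.array([np.cos(A),np.sin(A)])
r=X[...,:2]-e[:2];lat=r@ax;fw=r@D
m=(d>0)&(P.max(2)<60)&(abs(fw)<60)&(abs(lat)<75)&(X[...,2]>3)&(X[...,2]<170)
for lo in range(-75,75,5):
    k=m&(lat>=lo)&(lat<lo+5)
    if k.sum()>2:print(lo,k.sum(),'zmin',np.sort(X[k][:,2])[:3].round(),'zmax',X[k][:,2].max().round(),'fw',fw[k].min().round(),fw[k].max().round())
E
```

```text
[500.50765665 -27.4843596   28.89421902]
-75 5 zmin [4. 4. 4.] zmax 6.0 fw -55.0 -26.0
-70 6 zmin [3. 3. 3.] zmax 6.0 fw -58.0 -33.0
-65 30 zmin [3. 3. 3.] zmax 108.0 fw -56.0 11.0
-60 33 zmin [3. 3. 3.] zmax 108.0 fw -60.0 12.0
-55 26 zmin [3. 4. 4.] zmax 112.0 fw -52.0 11.0
-50 42 zmin [3. 3. 3.] zmax 112.0 fw -46.0 12.0
-45 46 zmin [3. 3. 3.] zmax 124.0 fw -58.0 14.0
-40 76 zmin [3. 3. 4.] zmax 170.0 fw -56.0 12.0
-35 76 zmin [3. 3. 4.] zmax 167.0 fw -60.0 22.0
-30 78 zmin [3. 3. 4.] zmax 169.0 fw -23.0 29.0
-25 118 zmin [ 4.  4. 15.] zmax 169.0 fw -21.0 31.0
-20 103 zmin [4. 4. 5.] zmax 170.0 fw -12.0 35.0
-15 73 zmin [3. 3. 6.] zmax 168.0 fw -46.0 35.0
-10 40 zmin [3. 5. 6.] zmax 169.0 fw 6.0 39.0
-5 45 zmin [3. 4. 5.] zmax 168.0 fw -7.0 39.0
0 47 zmin [3. 3. 3.] zmax 170.0 fw -23.0 38.0
5 65 zmin [3. 3. 3.] zmax 170.0 fw -36.0 38.0
10 116 zmin [4. 4. 4.] zmax 170.0 fw -28.0 38.0
15 71 zmin [3. 4. 5.] zmax 165.0 fw -60.0 35.0
20 50 zmin [ 4.  5. 14.] zmax 169.0 fw -60.0 30.0
25 35 zmin [3. 3. 4.] zmax 168.0 fw -5.0 32.0
30 28 zmin [ 4.  4. 51.] zmax 121.0 fw -7.0 13.0
35 39 zmin [3. 3. 3.] zmax 127.0 fw -15.0 36.0
40 66 zmin [3. 3. 4.] zmax 116.0 fw -22.0 34.0
45 38 zmin [4. 4. 4.] zmax 114.0 fw -37.0 53.0
50 35 zmin [3. 3. 3.] zmax 110.0 fw -19.0 50.0
55 21 zmin [84. 84. 86.] zmax 108.0 fw -8.0 13.0
60 9 zmin [ 88.  97. 101.] zmax 106.0 fw -10.0 13.0
```

```bash
python3 - <<'E'
from h import *
P,d=optics.grab_frame('side');c=optics.camera_params('side')
v,u=np.mgrid[:384,:512]
X=np.stack([(u-c['mtx'][0,2])/c['mtx'][0,0]*d,(v-c['mtx'][1,2])/c['mtx'][1,1]*d,d],-1)-c['t']
X=X@c['R']
e=sensors.read_state()['eef_pos']
ax=np.array([np.cos(A),np.sin(A)])
r=X[...,:2]-e[:2];lat=r@ax;fw=r@D
m=(d>0)&(abs(fw)<20)&(abs(lat)<75)&(X[...,2]>22)&(X[...,2]<170)
for lo in range(-70,70,5):
    k=m&(lat>=lo)&(lat<lo+5)
    if k.sum()>2:print(lo,'zmin',np.sort(X[k][:,2])[:4].round())
E
```

```text
-65 zmin [98. 98. 98. 99.]
-60 zmin [84. 87. 87. 89.]
-55 zmin [72. 75. 77. 77.]
-50 zmin [67. 71. 71. 73.]
-45 zmin [54. 58. 60. 62.]
-40 zmin [52. 58. 58. 60.]
-35 zmin [52. 58. 59. 60.]
-30 zmin [26. 32. 38. 40.]
-25 zmin [23. 23. 23. 24.]
-20 zmin [23. 24. 26. 27.]
-15 zmin [23. 29. 30. 32.]
-10 zmin [79. 81. 91. 91.]
-5 zmin [84. 84. 87. 89.]
0 zmin [81. 83. 87. 87.]
5 zmin [80. 81. 84. 87.]
10 zmin [23. 23. 24. 25.]
15 zmin [23. 25. 25. 32.]
20 zmin [23. 25. 26. 27.]
25 zmin [51. 52. 60. 60.]
30 zmin [46. 52. 53. 56.]
35 zmin [53. 53. 56. 58.]
40 zmin [55. 57. 58. 60.]
45 zmin [62. 62. 65. 66.]
50 zmin [68. 69. 75. 78.]
55 zmin [76. 81. 84. 84.]
60 zmin [88. 93. 99. 99.]
```

Clearance over the hopper wall is about 5 mm. I'll raise the tips to 7 mm, which also clears the 6 mm bar, and push with a force guard.

```bash
python3 - <<'E'
from h import *
z=25.0+7
b=C-50*D
ctrl.move_l([*b,z],vel=30)
r=ctrl.move_l([*(C-18*D+0*D),z],vel=40,threshold=6)
s=sensors.read_state();print(r,s['t'],s['eef_pos'],s['force'])
if not r:
    r=ctrl.move_l([*(C+40*D),z],vel=40,threshold=6)
    s=sensors.read_state();print(r,s['t'],s['eef_pos'],s['force'])
P,_=optics.grab_frame('side')
c=P[150:280,225:395];cv2.imwrite('pics/side5.png',cv2.resize(c,None,fx=4.5,fy=4.5,interpolation=cv2.INTER_CUBIC)[:,:,::-1])
E
```

```text
True 13.9333 [503.17303865 -40.98053667  31.50916369] [0.10758873 1.09018553 0.14909224]
```

View pics/side5.png

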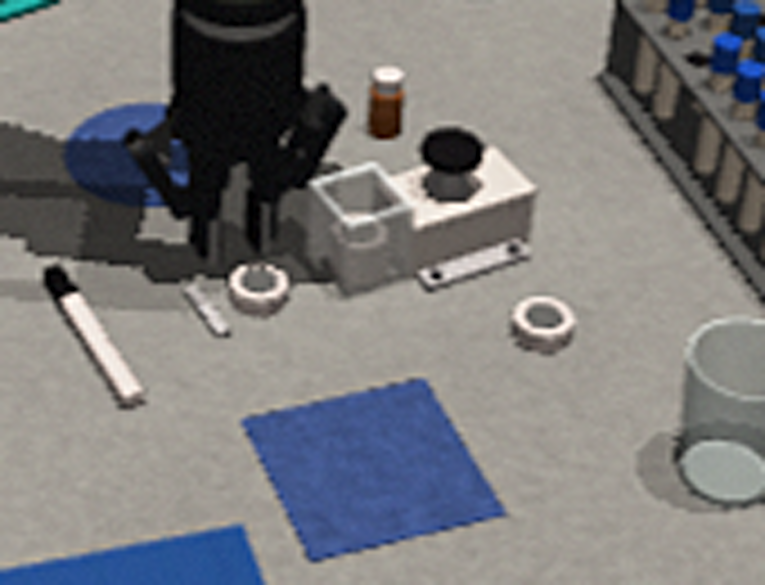

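The guard stopped the motion before the cap was reached, so the linkage most likely met the hopper corner. The dispenser is fixed and the force stayed low. I'll back off and use the jaws lengthwise instead: jaw axis along the push, straddling the cap, with the rear pad pushing.

```bash
python3 - <<'E'
from h import *
e=sensors.read_state()['eef_pos']
ctrl.move_l([*(e[:2]-15*D),32],vel=60)
ctrl.move_l([*(e[:2]-15*D),130],vel=150)
ctrl.gripper_to(62,40)
a=np.arctan2(D[1],D[0])
qs=[(abs(np.array(q)-sensors.read_state()['q']).max(),k) for k in(a,a+np.pi) if (q:=ctrl.solve_ik([*C,130],rotd(k))) is not None]
print(qs);k=min(qs)[1]
ctrl.move_ptp([*C,130],rotd(k))
ctrl.move_l([*C,60],vel=120)
P,_=optics.grab_frame('side')
s=sensors.read_state();print(s['t'],s['eef_pos'],s['grip_width'])
c=P[130:260,205:375];cv2.imwrite('pics/side6.png',cv2.resize(c,None,fx=4.5,fy=4.5,interpolation=cv2.INTER_CUBIC)[:,:,::-1])
E
```

```text
[(np.float64(1.4828832039105535), np.float64(-1.3492674071353894)), (np.float64(1.65870944967924), np.float64(1.7923252464544037))]
17.7417 [512.57159929 -76.53952799  60.84676754] 62.064111307471876
```

View pics/side6.png

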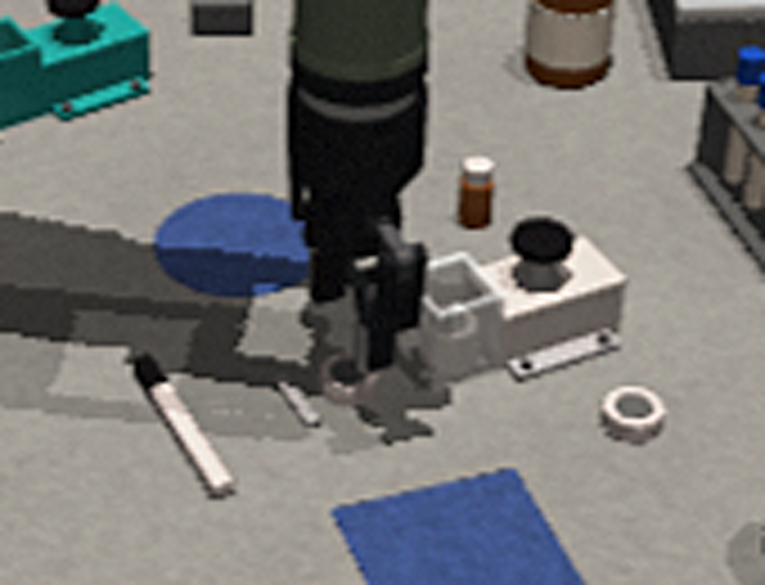

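Cap at (348,378) is between the two fingers as expected, so I'll descend with a force guard.

```bash
python3 - <<'E'
from h import *
r=ctrl.move_l([*C,14],vel=25,threshold=4)
s=sensors.read_state();print(r,s['t'],s['eef_pos'],s['force'])
z=s['eef_pos'][2]
ctrl.move_l([*C,z+3],vel=30)
P,_=optics.grab_frame('side')
c=P[130:260,205:375];cv2.imwrite('pics/side7.png',cv2.resize(c,None,fx=4.5,fy=4.5,interpolation=cv2.INTER_CUBIC)[:,:,::-1])
E
```

```text
True 19.1917 [511.61453015 -76.28037968  19.49848139] [-0.21665986  0.20768358  4.91661608]
```

View pics/side7.png

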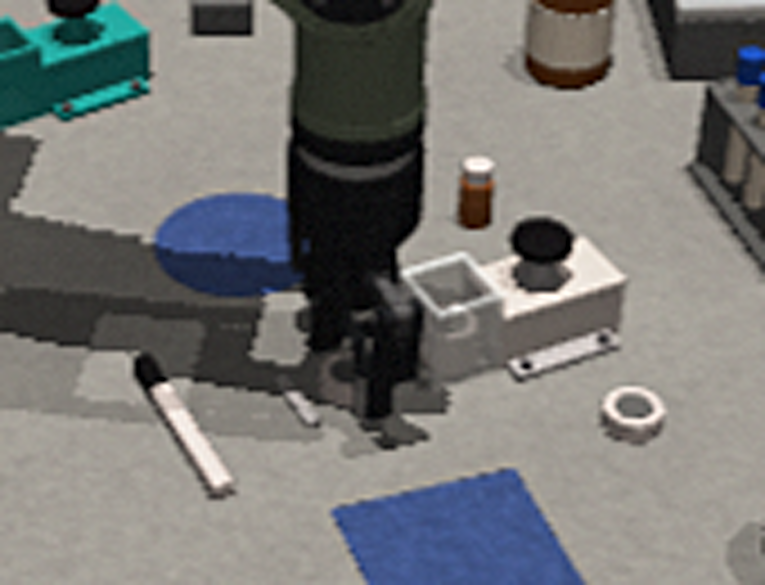

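The tips touched the bench at TCP z 19.5, and the cap is between the fingers. Now I'll push.

```bash
python3 - <<'E'
from h import *
z=22.5
r=ctrl.move_l([*(C+60*D),z],vel=45,threshold=10)
s=sensors.read_state();print(r,s['t'],s['eef_pos'],s['force'])
P,_=optics.grab_frame('side')
c=P[150:280,225:395];cv2.imwrite('pics/side8.png',cv2.resize(c,None,fx=4.5,fy=4.5,interpolation=cv2.INTER_CUBIC)[:,:,::-1])
E
```

```text
False 21.0083 [ 524.76007294 -134.562827     22.44186025] [-0.40504854 -0.20108097  0.61560302]
```

View pics/side8.png

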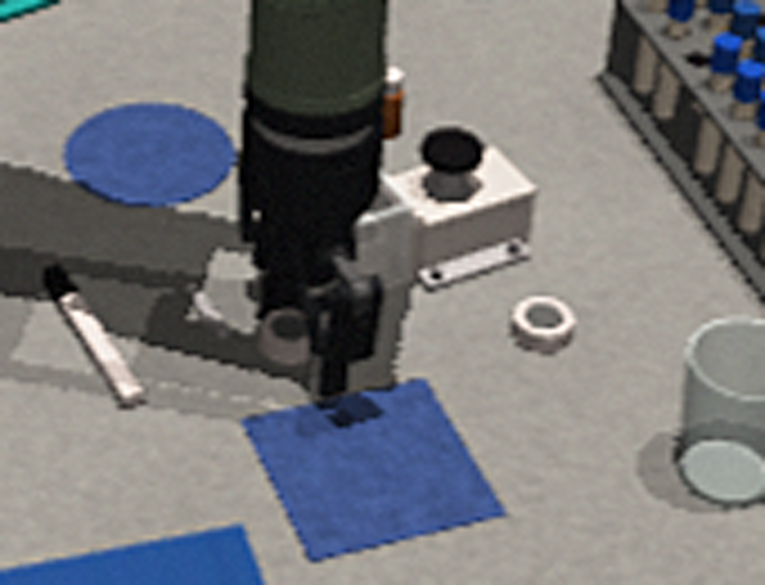

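The cap is sliding flat at about (287,332). I'll check its offset and continue.

```bash
python3 - <<'E'
from h import *
g=lambda u,v,z:ray('side',(225+(u+.5)/4.5-.5,150+(v+.5)/4.5-.5),z)[:2]
s=sensors.read_state()
q=g(287,328,14)-s['eef_pos'][:2];N=np.array([np.cos(A),np.sin(A)]);print('cap fw,lat',q@D,q@N)
r=ctrl.move_l([*(T+14*D),22.5],vel=45,threshold=10)
s=sensors.read_state();print(r,s['t'],s['eef_pos'],s['force'])
ctrl.hold(.2)
ctrl.move_l([*(T+2*D),22.5],vel=40)
P,_=optics.grab_frame('side')
c=P[150:280,225:395];cv2.imwrite('pics/side9.png',cv2.resize(c,None,fx=4.5,fy=4.5,interpolation=cv2.INTER_CUBIC)[:,:,::-1])
E
```

```text
cap fw,lat -17.6683094720249 0.27557260800796857
False 23.5083 [ 547.56874496 -235.54071376   22.50176184] [0.02304403 0.53432368 0.01396721]
```

View pics/side9.png

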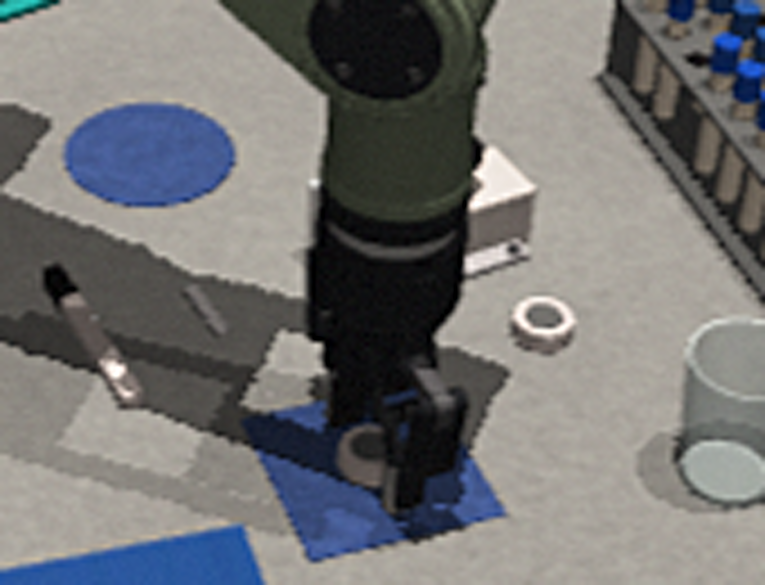

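The cap is on the square pad at about (367,455), and the rear finger has backed off. I'll lift straight up, clear the view and check.

```bash
python3 - <<'E'
from h import *
e=sensors.read_state()['eef_pos']
ctrl.move_l([*e[:2],150],vel=100)
ctrl.move_ptp([330,100,280],sensors.read_state()['eef_rot'])
print(sensors.read_state()['t'])
for n in('top','side'):
    P,_=optics.grab_frame(n);np.savez(f'{n}10.npz',p=P)
    c=P[95:225,170:340] if n=='top' else P[150:280,225:395]
    cv2.imwrite(f'pics/{n}10.png',cv2.resize(c,None,fx=4.5,fy=4.5,interpolation=cv2.INTER_CUBIC)[:,:,::-1])
E
```

```text
27.15
```

View pics/side10.png

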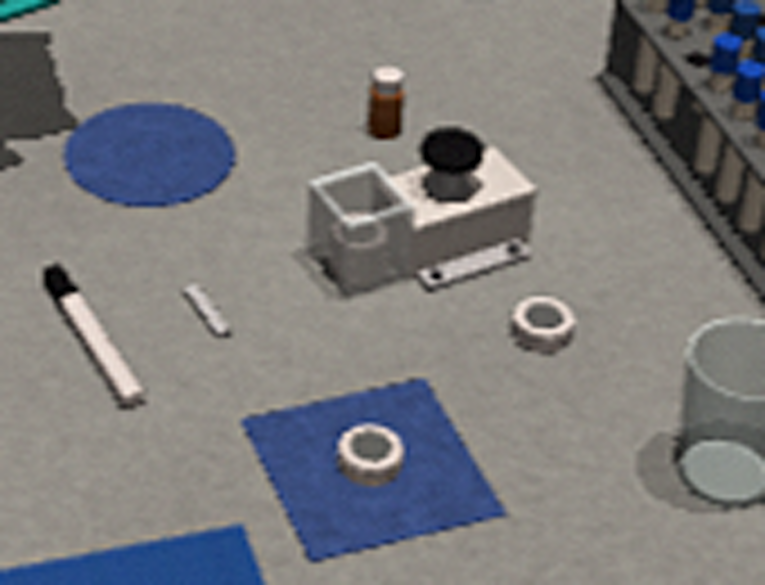

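View pics/top10.png

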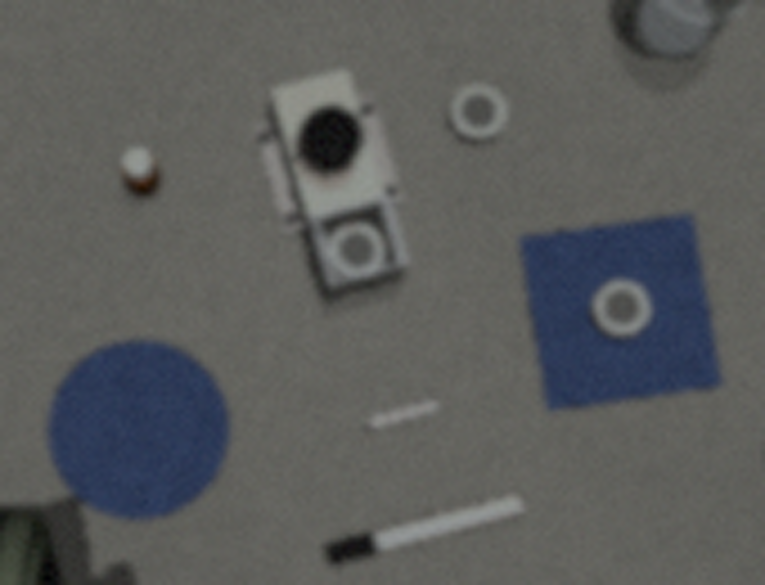

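Both views show the cap flat near the pad's centre: top (622,308) against a pad centre of (621,312). The plunger is up, caps remain in the hopper, and the bystanders in view have not moved. I'll hand in.

```bash
python3 - <<'E'
from h import *
ctrl.finish_job(); print(sensors.read_state()['t'])
E
```

```text
the job is handed in; nothing more can be done
the job is handed in; nothing more can be done
```

I pressed the plunger once, fully down (fingertips at about 50 mm), and let it spring back. One cap came out, and I slid it to the square pad with the rear fingertip while the open jaws straddled it. I handed the job in shortly after 27 s; no verdict is reported.

**Last checks:** Both camera views showed the cap lying flat, within a few millimetres of the square pad's centre. The plunger was up, the remaining caps were in the hopper (I saw no second cap outside), and the bystanders in view had not moved. The reagent bottle, timer and most of the glove box were outside those last cropped views, but the arm never worked near them.

**What went wrong:** My first push, with the jaws set crosswise, was stopped by the 6 N force guard before it reached the cap. The gripper linkage most likely touched the hopper's corner, though I did not confirm that. I saw no effect on the dispenser or caps, and I backed off and turned the jaws lengthwise for the push that worked.

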